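Clamp a glued-up strip in the bench screw press

TASK

The pale wooden strip has just been glued up and must cure under the right pressure in the green bench press. Lay it on the press bed and slide it under the platen, between the guides, until its end is fully home against the end stop; then wind the crank clockwise until the platen just takes hold of the strip, add another half turn and no more, and let go. Leave the glue bottle and the block plane where they are.

Things in the scene. Friction and masses are not known exactly. Their poses are not given: they have to be found in the camera images.
- press: Green bench screw press, fixed. Origin: underside of its base, straight below the upright screw axis; z up, -x to its open front. Base plate 22 mm thick, x = -200 to +140, y = +-75 mm. Column at the back; the head (62 mm wide, from z = 110 mm up) reaches 26 mm in front of the screw axis. On top a crank turns about that axis, driving a ram with a sprung square platen, 48 x 48 mm, below the head.
- bed: Steel bed plate of the press, fixed. Origin: on its flat top face straight below the screw axis and platen; axes parallel to the press's. It runs from x = -190 to +35, y = +-55 mm. It is packed to a different height each time (top 30 to 38 mm above the table), so the crank angle at contact is not known beforehand; a 20 mm thick strip has at least 7 mm of room below the platen at the start.
- bed_stop (a point): Middle of the upright face of the end stop, a 16 mm high bar across the back of the bed: 25 mm behind the screw axis (bed x = +25 mm, y = 0) and 8 mm above the bed; axes as the bed's. Two guides, 12 mm high, inner faces at y = +-33 mm, run forward from it to bed x = -20 mm and from there flare out to about y = +-45 mm at bed x = -50 mm.
- crank (a joint): Crank angle in rad, growing clockwise seen from above, which lowers the platen 16 mm a turn (the crank keeps its height). At angle a the knob is (50 cos a, -50 sin a) mm from the screw axis in the press's frame. Slow free turning takes about 8 N at the knob; at contact this rises by about 5 N within some 20 degrees, then 1 N more per half turn. It stays where it is left.
- crank_knob (a point): Middle of the red upright knob of the crank, 22 mm in diameter and 45 mm high, 50 mm from the screw axis and 213.5 mm above the table (top 236 mm); it spins freely about its own upright axis. The flat crank arm below it has its top 187 mm above the table, its hub 192 mm.
- offcut_center (a point): Centre of the loose pale wooden strip: 60 mm wide along its x, 240 mm long along its y, 20 mm thick along z; it lies flat on the table at the start. Home in the press, its long axis lies along the bed's x (either way round) with its centre at x = -95, y = 0, z = +10 mm in the bed's frame, its front part reaching out in front of the head.
- glue_bottle: Yellow glue bottle with red cap, 46 x 70 x 168 mm, standing; origin at its underside. Not to be moved.
- block_plane: Block plane, 50 x 160 x 49 mm; origin at its underside. Not to be moved.

How it is judged:
By the outcome, as a careful person would: the job done as asked, in the order asked, and still so for the second after the job is handed in, with the robot touching nothing.
It also fails if it takes over 72 s, if anything falls off the work surface, if the arm or the gripper's body presses on something with over 40 N, if the wrist force passes 120 N, or if a joint passes its speed limit or range.

ROBOT

A 6-joint arm with a two-finger parallel gripper is mounted at the origin on a cart in front of the work surface, level with it; the furniture and walls round the work are solid. World frame = base frame: x ahead of the robot, y to its left, z up, the work surface at z = 0. Lengths are in mm, angles in rad, forces in N, time in s.
With the tool pointing down it reaches from about 350 to 875 mm from the base axis. Payload 4.2 kg.
Tool frame: the origin (TCP) lies midway between the tips of the shut fingers; the grasp point (between the pads) lies 19 mm behind it; z points along the fingers, y is the line along which they close (so a half turn about z gives the same grasp; the last joint's range is limited). The gripper opens to 85 mm and grips with 20 to 120 N. Pads are 22 mm wide; open, the fingers measure 114 mm over their backs; the gripper's body (76 mm by 85 mm) begins 54 mm behind the grasp point. The pads swing forward as they close: fully open they stand 13 mm farther back than shut.
Start: joints at [-0.92, 0.385, 0.008, 0, -1.194, -0.259], TCP at [238.671, -577.612, 231.312] pointing down, gripper open.
Joint ranges: [-3.14, 3.14], [-1.21, 2.06], [-1.07, 1.41], [-3.16, 2.05], [-2.99, -0.16], [-3.1, 3.1]. Speed limits (rad/s): [2.79, 2.79, 3.14, 3.14, 3.14, 3.14].

INTERFACE

Orientations are given as a unit quaternion [x, y, z, w].
In Python, from bench import read_state, get_image, job_done gives the robot as it stands.
- The arm moves only by the shell command python3 -m jog 'ROWS'. ROWS is JSON, a list of rows, each a list of 3 entries, a list of its own where there are three numbers: the shift along the world's x, y, z scaled (see below), then the turn, a rotation vector about the world's x, y, z scaled (see below), then the gripper's target within -1 to 1 (shut at 1, half-way at 0, fully open at -1). In form: [[[x, y, z], [wx, wy, wz], claw], ...]. A call has 1 to 20 rows; each row is the pose to reach, as a shift and turn from the pose commanded when the call began; what a row does not reach only later rows make up. The controller multiplies each number of a shift by 10 cm and each number of a turn by 120 degrees. A row lasts 1/10 s, in which the tool goes at most 50 mm and 8.59 degrees, less where a joint would pass 70% of its speed; a pose out of reach is approached as far as the arm can. A call with a number of a shift or a turn outside -1 to 1 is refused whole. A call with a gripper value outside its range is refused whole. The fingers move at their own pace and stop on an object; the grip force is fixed at half the most. Time passes only in rows, so rows that repeat a pose let the fingers close. It gives the time, the measured TCP pose, the force, the opening and the grip force at its end, in the units of the state.
- read_state(): the state, without advancing time (a new reading comes with each control period).
- get_image(name): name is "scene" or "top"; returns a dict with "frame" (480x640x3 uint8, red, green, blue), "range_z" (480x640 float32, mm along the optical axis (not along the pixel's ray), 0 where there is no reading), "fx", "fy", "cx", "cy" (pixels), "distortion" ([k1, k2, p1, p2, k3] as OpenCV has them; the pictures are not rectified), "R" (3x3) and "t" (3): a world point X has camera coordinates R X + t. Camera axes: x right, y down, z forward; pixel columns grow to the right and rows downward; lengths in mm; the calibration is good to about 2 mm. A picture is of the moment at which its call begins.
- job_done(): hands the job in; it is judged then, once.
The state is a dict: "clock": time; "joints": joint angles; "joint_vel": joint speeds; "joint_efforts": joint torques, N m; "position": TCP position; "ee_rot": TCP orientation; "contact_force": force on the tool from outside, world axes, zero at the start; "wrist_torque": the same for the moment, N m; "gripper_width": finger opening in mm; "grasp_force": force on a finger pad.
Only numpy, scipy, OpenCV 4.12 (cv2) and the standard library are available. Lean on these libraries where they do the work, as an engineer would, in place of code of your own. Each camera call takes 0.05 s, during which the arm holds its last target. There are 200 camera calls.

## Working session

There is one attempt and no reset: what is moved stays moved. The work goes in short steps, Python scripts to look and compute and a shell command to move; the robot and the scene stay as the last step left them, time stands still between calls to the robot, and variables do not carry over. Pictures are saved under pics/ and viewed, at most 10 in all, crops included, and the job is handed in when it is done.

```bash
ls; mkdir -p pics
python3 - <<'E'
from bench import *
import cv2,numpy as np
s=read_state();print(s)
for n in("scene","top"):
    d=get_image(n);cv2.imwrite(f"pics/{n}0.png",d["frame"][:,:,::-1]);np.savez(f"pics/{n}0.npz",**d)
    print(n,d["fx"],d["cx"],d["distortion"],d["R"],d["t"],-np.array(d["R"]).T@d["t"])
E
```

```text
pics
{'clock': 0.0, 'joints': array([-9.20400847e-01,  3.85571682e-01,  6.63271997e-03, -5.15412233e-04,
       -1.19397284e+00, -2.58583683e-01]), 'joint_vel': array([ 0.00058935,  0.00064755, -0.00037523,  0.00145132, -0.0003214 ,
       -0.0010702 ]), 'joint_efforts': array([-1.24023518e-03, -3.92288411e+01,  1.88397878e+01,  4.18621480e+00,
       -4.73655018e-03, -1.70327394e-05]), 'position': array([ 238.45987974, -577.09921801,  230.21269904]), 'ee_rot': array([-1.94561807e-01,  9.80889661e-01,  1.05551171e-03, -2.49140513e-04]), 'contact_force': array([ 0.5357837 , -0.27798894,  0.02847198]), 'wrist_torque': array([ 0.00429221, -0.00831068, -0.00793233]), 'grasp_force': 0.0, 'gripper_width': 85.182311044397}
scene 595.6071722231078 320.5622816443247 [-0.11758037  0.          0.          0.          0.        ] [[-0.81188689 -0.58375608 -0.00827715]
 [-0.35013505  0.49821427 -0.79321371]
 [ 0.46716712 -0.64110169 -0.6088871 ]] [ 493.71986715  306.09560792 1384.46977798] [-138.75926802 1023.29668996 1089.8716183 ]
top 621.2159354333654 318.91888845550994 [0.03253479 0.         0.         0.         0.        ] [[ 3.72034979e-01 -9.28218642e-01  3.55104585e-04]
 [-8.79596662e-01 -3.52669173e-01 -3.19271306e-01]
 [ 2.96478813e-01  1.18467745e-01 -9.47663288e-01]] [-193.32675813  584.36664271 1583.15693658] [ 116.55877595 -160.91443268 1686.93986007]
```

View pics/scene0.png

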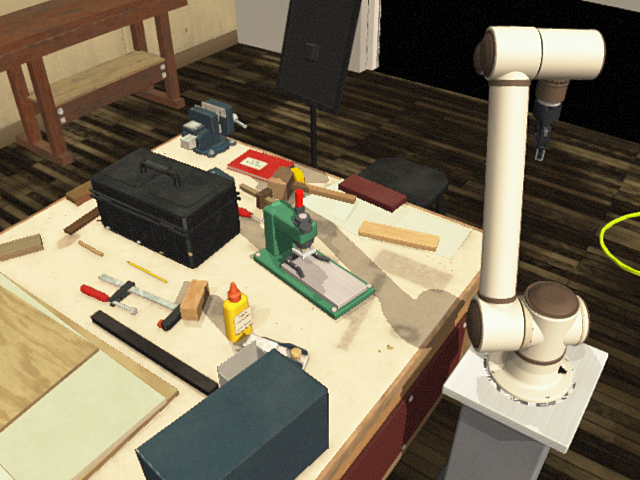

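View pics/top0.png

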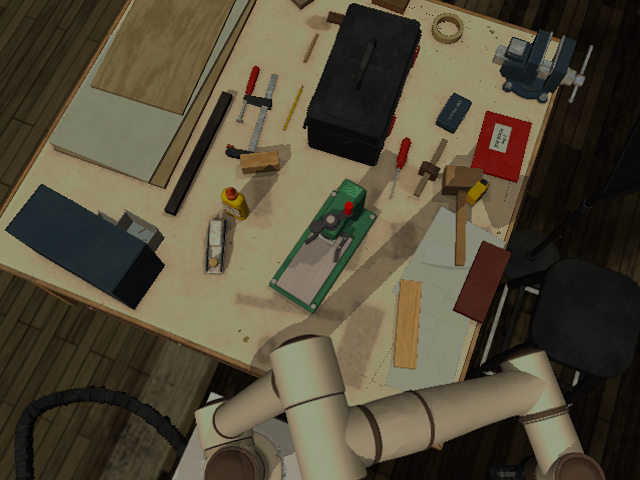

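The scene view shows the strip at about (398,235) and the press at (310,260), with its knob at (299,200). In the top view the strip is at (407,323). The press front corners are near (270,298) and (313,312), and the knob is at (349,208).

```bash
cat > h.py <<'E'
import numpy as np,cv2
def ray(d,px,z):
    K=np.array([[float(d["fx"]),0,float(d["cx"])],[0,float(d["fy"]),float(d["cy"])],[0,0,1]])
    u=cv2.undistortPoints(np.float64(px).reshape(-1,1,2),K,np.float64(d["distortion"])).reshape(-1,2)
    R=np.array(d["R"]);c=-R.T@d["t"]
    r=np.c_[u,np.ones(len(u))]@R
    return c+r*((z-c[2])/r[:,2])[:,None]
def cloud(d):
    K=np.array([[float(d["fx"]),0,float(d["cx"])],[0,float(d["fy"]),float(d["cy"])],[0,0,1]])
    g=np.stack(np.meshgrid(np.arange(640),np.arange(480)),-1).reshape(-1,1,2).astype(np.float64)
    u=cv2.undistortPoints(g,K,np.float64(d["distortion"])).reshape(-1,2)
    P=np.c_[u,np.ones(len(u))]*np.array(d["range_z"]).reshape(-1,1)
    return ((P-d["t"])@np.array(d["R"])).reshape(480,640,3)
def big(m,roi):
    k=np.zeros_like(m);x0,y0,x1,y1=roi;k[y0:y1,x0:x1]=m[y0:y1,x0:x1]
    c=max(cv2.findContours(k,cv2.RETR_EXTERNAL,cv2.CHAIN_APPROX_NONE)[0],key=cv2.contourArea);return c.reshape(-1,2)
def rect(P):
    (c,s,a)=cv2.minAreaRect(np.float32(P[:,:2]));b=cv2.boxPoints((c,s,a));return c,s,a,b
E
python3 - <<'E'
from h import *
D={n:dict(np.load(f"pics/{n}0.npz")) for n in("top","scene")}
for n,rs,rg,rk in(("top",(385,270,430,380),(260,170,385,320),(335,195,362,220)),("scene",(350,215,445,255),(240,185,385,320),(290,185,308,212))):
    d=D[n];hsv=cv2.cvtColor(d["frame"],cv2.COLOR_RGB2HSV);C=cloud(d)
    print(n,"strip hsv",hsv[323,407] if n=="top" else hsv[235,398])
    m=cv2.inRange(hsv,(8,85,90),(28,255,255));c=big(m,rs)
    print(" strip",rect(ray(d,c,20)),"z",np.median(C[c[:,1].min()+0:c[:,1].max(),:][m[c[:,1].min():c[:,1].max()]>0][:,2]))
    g=cv2.inRange(hsv,(55,90,30),(90,255,255));c=big(g,rg)
    P=ray(d,c,22);
    print(" green",cv2.approxPolyDP(c.reshape(-1,1,2),4,True).reshape(-1,2).tolist());print(np.round(ray(d,cv2.approxPolyDP(c.reshape(-1,1,2),4,True).reshape(-1,2),22)[:,:2]).tolist())
    r=cv2.inRange(hsv,(0,150,80),(6,255,255))|cv2.inRange(hsv,(172,150,80),(180,255,255));c=big(r,rk)
    k=np.zeros_like(r);cv2.drawContours(k,[c.reshape(-1,1,2)],-1,255,-1)
    Q=C[k>0];q=Q[Q[:,2]>229];print(" knob px",c.min(0),c.max(0),"zs",np.percentile(Q[:,2],[5,50,95]),"top pts",np.median(q,0),len(q))
    # bed
    lo=(290,265,305,285) if n=="top" else(325,275,345,290)
    B=C[lo[1]:lo[3],lo[0]:lo[2]].reshape(-1,3);print(" bed",np.median(B,0),B[:,2].std(), "table z",np.median(C[330:335,340:350].reshape(-1,3)[:,2]) if n=="top" else "")
d=D["top"];f=cv2.resize(d["frame"][160:320,250:390],None,fx=4,fy=4,interpolation=cv2.INTER_CUBIC)
f=np.clip(f*1.6,0,255).astype(np.uint8)[:600];cv2.imwrite("pics/c1.png",f[:,:,::-1])
f=cv2.resize(D["scene"]["frame"][180:320,240:390],None,fx=4,fy=4,interpolation=cv2.INTER_CUBIC);cv2.imwrite("pics/c2.png",f[:,:,::-1])
E
```

```text
top strip hsv [ 17 147 146]
 strip ((511.45831298828125, -257.19366455078125), (241.48712158203125, 70.22004699707031), 15.086079597473145, array([[ 385.73798, -254.71959],
       [ 404.01413, -322.5196 ],
       [ 637.17865, -259.66772],
       [ 618.90247, -191.86774]], dtype=float32)) z 1.6629641770675356
 green [[376, 216], [371, 220], [372, 213], [363, 208], [355, 221], [346, 223], [342, 230], [353, 240], [309, 306], [275, 284], [270, 286], [313, 312]]
[[771.0, -76.0], [754.0, -67.0], [775.0, -62.0], [780.0, -32.0], [734.0, -25.0], [719.0, -4.0], [695.0, -1.0], [678.0, -40.0], [455.0, 3.0], [478.0, 114.0], [467.0, 125.0], [444.0, -13.0]]
 knob px [344 202] [352 214] zs [198.42480193 232.91361707 241.17151504] top pts [687.00561476 -12.61464887 236.17432977] 52
 bed [522.25890145  65.6951929   35.71354065] 4.079319320417889 table z -0.7349226686589492
scene strip hsv [ 18 125 229]
 strip ((507.0796203613281, -253.1138916015625), (240.74810791015625, 83.62174987792969), 14.377978324890137, array([[ 380.09344, -242.50359],
       [ 400.85822, -323.5062 ],
       [ 634.0658 , -263.72418],
       [ 613.301  , -182.72159]], dtype=float32)) z 18.551545339778187
 green [[264, 208], [267, 247], [260, 257], [254, 255], [259, 263], [334, 318], [373, 292], [371, 287], [333, 313], [330, 304], [279, 265], [292, 253], [293, 239], [303, 243], [316, 234], [315, 222], [309, 233], [302, 234], [288, 204], [280, 200]]
[[924.0, -132.0], [788.0, 17.0], [774.0, 64.0], [794.0, 67.0], [759.0, 86.0], [464.0, 142.0], [435.0, 3.0], [449.0, -10.0], [476.0, 129.0], [501.0, 106.0], [708.0, 60.0], [711.0, -3.0], [749.0, -57.0], [713.0, -59.0], [708.0, -116.0], [747.0, -164.0], [728.0, -108.0], [742.0, -92.0], [875.0, -194.0], [911.0, -197.0]]
 knob px [295 189] [302 206] zs [193.59308224 219.73843234 238.53182086] top pts [684.95510267  -8.58121606 235.26431026] 49
 bed [530.96947452  42.94738937  36.62480318] 60.75220504175235 table z
```

View pics/c1.png

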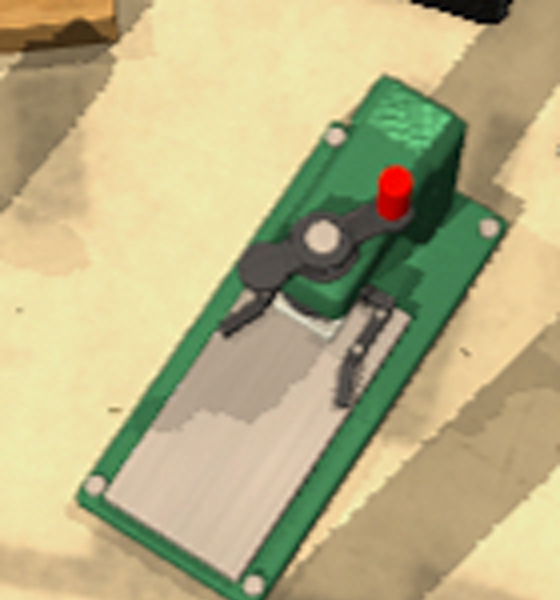

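View pics/c2.png

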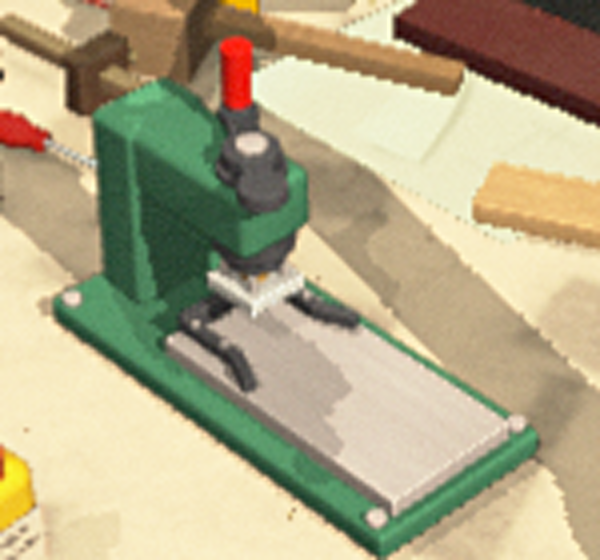

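The crops, at 4x scale, show the four base bolts, the bed's front edge, the hub and the knob clearly. In c1 the hub is at (322,236) and the knob top at (396,178). In c2 the hub is at (251,143) and the knob top at (237,43). I'll triangulate these across the two views.

Run:
```python
from h import *
D={n:dict(np.load(f"pics/{n}0.npz")) for n in("top","scene")}
o={"top":(250,160),"scene":(240,180)}
def px(n,p): return [o[n][i]+(p[i]+.5)/4-.5 for i in(0,1)]
def tri(a,b):
    A=[]
    r=[]
    for n,p in(("top",a),("scene",b)):
        d=D[n];R=d["R"];c=-R.T@d["t"];q=ray(d,[px(n,p)],0)[0]-c;q/=np.linalg.norm(q);M=np.eye(3)-np.outer(q,q);r.append((M,M@c))
    X=np.linalg.solve(r[0][0]+r[1][0],r[0][1]+r[1][1]);return X
F={"boltFL":((96,486),(377,517),24),"boltFR":((254,584),(517,424),24),"boltBL":((336,136),(71,299),24),
"hub":((322,236),(251,143),194),"knob":((396,176),(237,43),236),"bedFL":((105,494),(395,503),35),"bedFR":((240,580),None,35)}
for k,(a,b,z) in F.items():
    print(k,"tri",np.round(tri(a,b),1) if b else "","top@z",np.round(ray(D["top"],[px("top",a)],z)[0],1),"scene@z",np.round(ray(D["scene"],[px("scene",b)],z)[0],1) if b else "")
print("boltBR",ray(D["top"],[px("top",(490,228))],24))
# bed height by depth in grey polygon region
for n,poly in(("top",[(130,480),(230,550),(340,400),(260,330)]),("scene",[(400,480),(490,430),(370,350),(300,400)])):
    m=np.zeros((480,640),np.uint8);cv2.fillPoly(m,[np.int32([px(n,p) for p in poly])],255)
    Z=cloud(D[n])[m>0];Z=Z[abs(Z[:,2]-34)<15];print(n,"bedz",np.median(Z[:,2]),Z[:,2].mean(),len(Z))
# strip from depth
for n in D:
    C=cloud(D[n]);w=(C[...,2]>13)&(C[...,2]<28)&(C[...,0]>370)&(C[...,0]<650)&(C[...,1]>-330)&(C[...,1]<-190)
    h=cv2.cvtColor(D[n]["frame"],cv2.COLOR_RGB2HSV);w&=cv2.inRange(h,(8,85,90),(28,255,255))>0
    P=C[w];print(n,"strip",P.mean(0),rect(P)[:3],len(P))
```

```text
boltFL tri [481.6 119.5  26.6] top@z [483.5 120.4  24. ] scene@z [481.7 117.1  24. ]
boltFR tri [457.4  -7.8  25.7] top@z [460.1  -6.8  24. ] scene@z [455.8  -9.7  24. ]
boltBL tri [787.5  61.4  24.9] top@z [789.3  62.1  24. ] scene@z [786.6  60.6  24. ]
hub tri [651.   21.7 193.3] top@z [652.4  22.3 194. ] scene@z [648.4  22.5 194. ]
knob tri [688.2 -12.7 239.5] top@z [692.2 -11.3 236. ] scene@z [688.4 -16.8 236. ]
bedFL tri [475.8 109.7  35.1] top@z [478.2 110.6  35. ] scene@z [473.2 109.4  35. ]
bedFR tri  top@z [456.9   2.   35. ] scene@z 
boltBR [[763.88776235 -66.2055299   24.        ]]
top bedz 36.10578128061037 36.06019963180394 1411
scene bedz 36.567422385286534 36.56752479647745 786
top strip [ 510.76649206 -262.22914141   20.64301656] ((512.9734497070312, -258.5389099121094), (240.734619140625, 67.67623138427734), 15.056976318359375) 1833
scene strip [ 506.38247177 -258.45255338   20.87266428] ((510.18414306640625, -262.80218505859375), (240.74635314941406, 73.25181579589844), 15.642854690551758) 1081
```

The press measurements agree: screw axis at about (651.5, 22), yaw −10.8°, bed z about 36.3. The knob is 50.7 mm from the axis (50 expected), which puts the crank at about 32°. The strip centre is at about (511.5, −262), yaw 15°. I'll grasp it 60 mm towards its near end, at (453.5, −277.5).

```bash
python3 -m jog '[[[0.24,0.33,0],[0,0,-0.02],-1],[[0.48,0.66,0],[0,0,-0.04],-1],[[0.72,1.0,0],[0,0,-0.062],-1],[[0.72,1.0,0],[0,0,-0.062],-1]]' 
python3 -m jog '[[[0.24,0.33,-0.2],[0,0,0],-1],[[0.48,0.66,-0.4],[0,0,0],-1],[[0.72,1.0,-0.6],[0,0,0],-1],[[0.72,1.0,-0.6],[0,0,0],-1]]' 
python3 -m jog '[[[0.24,0.33,-0.2],[0,0,0],-1],[[0.48,0.66,-0.4],[0,0,0],-1],[[0.71,1.0,-0.6],[0,0,0],-1],[[0.71,1.0,-0.6],[0,0,0],-1],[[0.71,1.0,-0.6],[0,0,0],-1]]'
python3 - <<'E'
from bench import *
import cv2,numpy as np
from scipy.spatial.transform import Rotation as R
s=read_state();print(R.from_quat(s["ee_rot"]).as_matrix()[:,1])
a=get_image("top")["frame"][250:400,330:500];b=get_image("scene")["frame"][160:310,330:500]
cv2.imwrite("pics/g1.png",cv2.resize(np.hstack([a,b]),(800,352),interpolation=cv2.INTER_CUBIC)[:,:,::-1])
E
```

```text
clock: 0.5
position: [312.5, -474.4, 231.2]
ee_rot: [-0.133, 0.991, 0.001, 0.0]
contact_force: [-0.0, 0.2, 0.3]
gripper_width: 85.5
grasp_force: 0.0
clock: 0.9
position: [382.8, -373.8, 168.2]
ee_rot: [-0.133, 0.991, 0.002, -0.002]
contact_force: [-0.7, -0.0, -0.1]
gripper_width: 85.3
grasp_force: 0.0
clock: 1.4
position: [453.8, -277.5, 110.8]
ee_rot: [-0.131, 0.991, 0.0, -0.001]
contact_force: [-0.3, -0.3, 0.3]
gripper_width: 85.2
grasp_force: 0.0
[-2.60529759e-01  9.65465723e-01  4.27425990e-04]
```

View pics/g1.png

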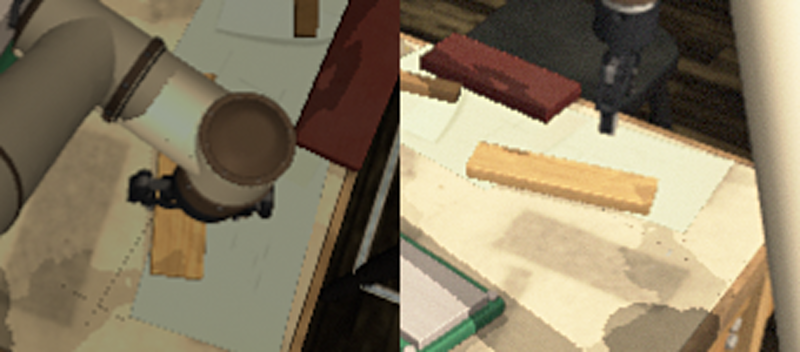

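The gripper straddles the strip with its fingers on either side. The rightward offset in the top view is height parallax. Lowering.

```bash
python3 -m jog '[[[0,0,-0.3],[0,0,0],-1],[[0,0,-0.6],[0,0,0],-1],[[0,0,-0.9],[0,0,0],-1],[[0,0,-0.9],[0,0,0],-1]]' 
python3 -m jog '[[[0,0,-0.08],[0,0,0],-1],[[0,0,-0.16],[0,0,0],-1],[[0,0,-0.16],[0,0,0],-1],[[0,0,-0.16],[0,0,0],-1]]'
```

```text
clock: 1.9
position: [450.4, -278.0, 18.6]
ee_rot: [-0.129, 0.992, 0.002, -0.003]
contact_force: [-0.9, 0.6, -0.8]
gripper_width: 85.5
grasp_force: 0.0
clock: 2.3
position: [454.1, -277.9, 6.0]
ee_rot: [-0.131, 0.991, -0.0, 0.001]
contact_force: [-0.2, -0.4, -0.8]
gripper_width: 85.5
grasp_force: 0.0
```

```bash
python3 -m jog '[[[0,0,-0.03],[0,0,0],-1],[[0,0,-0.03],[0,0,0],0.3],[[0,0,-0.03],[0,0,0],1],[[0,0,-0.03],[0,0,0],1],[[0,0,-0.03],[0,0,0],1],[[0,0,-0.03],[0,0,0],1],[[0,0,-0.03],[0,0,0],1],[[0,0,-0.03],[0,0,0],1],[[0,0,-0.03],[0,0,0],1],[[0,0,-0.03],[0,0,0],1],[[0,0,-0.03],[0,0,0],1],[[0,0,-0.03],[0,0,0],1]]'
```

```text
clock: 3.5
position: [454.2, -277.7, 3.0]
ee_rot: [-0.131, 0.991, -0.0, 0.0]
contact_force: [-0.5, 1.0, 6.1]
gripper_width: 58.3
grasp_force: 65.7
```

```bash
python3 -m jog '[[[0,0,0.2],[0,0,0],1],[[0,0,0.5],[0,0,0],1],[[0,0,0.8],[0,0,0],1],[[0,0,1.0],[0,0,0],1],[[0,0,1.0],[0,0,0],1]]'
python3 -m jog '[[[-0.13,0.25,0],[0,0,-0.054],1],[[-0.26,0.5,0],[0,0,-0.108],1],[[-0.39,0.75,0],[0,0,-0.162],1],[[-0.53,1.0,0],[0,0,-0.216],1],[[-0.53,1.0,0],[0,0,-0.216],1]]'
python3 -m jog '[[[0,0.3,0],[0,0,0],1],[[0,0.65,0],[0,0,0],1],[[0,1.0,0],[0,0,0],1]]'
python3 -m jog '[[[0,0.35,0],[0,0,0],1],[[0,0.7,0],[0,0,0],1],[[0,1.0,0],[0,0,0],1]]'
python3 -m jog '[[[0,0.2,0],[0,0,0],1],[[0,0.35,0],[0,0,0],1],[[0,0.475,0],[0,0,0],1],[[0,0.475,0],[0,0,0],1],[[0,0.475,0],[0,0,0],1]]'
python3 - <<'E'
from bench import *
import cv2,numpy as np
from h import *
s=read_state();print(s["position"],s["joints"])
for n in("scene","top"):
    d=get_image(n);np.savez(f"pics/{n}1.npz",**d)
    C=cloud(d);h=cv2.cvtColor(d["frame"],cv2.COLOR_RGB2HSV)
    w=(C[...,2]>112)&(C[...,2]<130)&(C[...,0]>380)&(C[...,0]<640)&(cv2.inRange(h,(8,85,60),(28,255,255))>0)
    P=C[w];print(n,len(P),P[:,2].mean(),rect(P))
    b=d["frame"][170:330,230:440] if n=="scene" else d["frame"][150:350,230:400]
    cv2.imwrite(f"pics/{n}1.png",cv2.resize(b,None,fx=3,fy=3,interpolation=cv2.INTER_CUBIC)[:,:,::-1])
E
```

```text
clock: 4.0
position: [455.3, -278.1, 104.8]
ee_rot: [-0.131, 0.991, -0.001, 0.003]
contact_force: [0.2, 0.5, -1.5]
gripper_width: 58.1
grasp_force: 65.0
clock: 4.5
position: [397.0, -175.6, 100.7]
ee_rot: [0.095, 0.995, 0.001, -0.003]
contact_force: [0.5, -0.0, -1.3]
gripper_width: 58.2
grasp_force: 65.0
clock: 4.8
position: [400.1, -76.9, 101.3]
ee_rot: [0.096, 0.995, -0.0, -0.001]
contact_force: [0.4, 0.6, -1.2]
gripper_width: 58.7
grasp_force: 65.0
clock: 5.1
position: [400.2, 23.7, 101.4]
ee_rot: [0.095, 0.996, -0.0, -0.001]
contact_force: [1.1, -0.7, -0.8]
gripper_width: 58.5
grasp_force: 65.0
clock: 5.6
position: [400.3, 69.6, 101.8]
ee_rot: [0.095, 0.995, -0.0, -0.001]
contact_force: [-0.4, -0.4, -1.9]
gripper_width: 58.4
grasp_force: 65.0
[400.33386611  69.55510548 101.78057156] [ 5.76082317e-01  1.71816353e-01 -6.81008448e-01 -2.55707762e-04
 -7.19399720e-01 -2.33701049e+00]
scene 1032 119.11520796886428 ((509.3611145019531, 187.9068603515625), (352.2880554199219, 206.61886596679688), 75.39984130859375, array([[364.98672 ,  43.492203],
       [564.93353 ,  -8.590622],
       [653.7355  , 332.32153 ],
       [453.7887  , 384.40436 ]], dtype=float32))
top 1158 119.14503359781115 ((520.4942626953125, 247.38966369628906), (455.7018127441406, 221.91644287109375), 79.48966979980469, array([[369.83478  ,  43.60182  ],
       [588.0279   ,   3.1214294],
       [671.15375  , 451.1775   ],
       [452.96063  , 491.6579   ]], dtype=float32))
```

View pics/scene1.png

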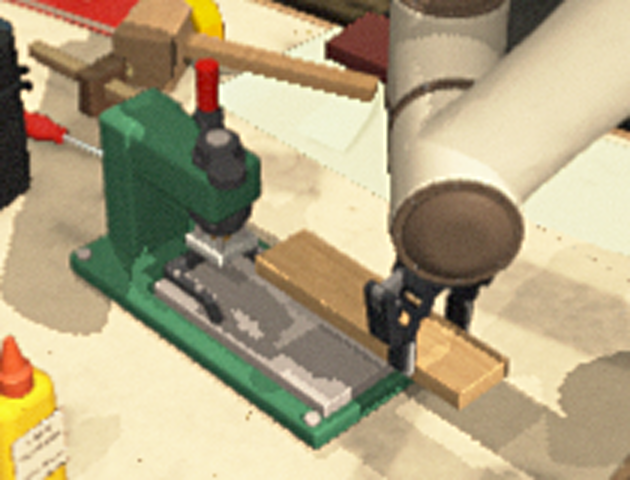

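The strip is held level, pointing along the bed and clear of the head. A quick numeric check of its axis follows, using masked points near the press only.

Run:
```python
from h import *
X=np.array([.9823,-.1874]);Y=np.array([.1874,.9823]);o=np.array([651.5,22])
for n in("scene","top"):
    d=dict(np.load(f"pics/{n}1.npz"));C=cloud(d);h=cv2.cvtColor(d["frame"],cv2.COLOR_RGB2HSV)
    w=(C[...,2]>112)&(C[...,2]<130)&(C[...,0]>300)&(C[...,0]<640)&(C[...,1]>-20)&(C[...,1]<140)&(cv2.inRange(h,(8,85,60),(28,255,255))>0)
    P=C[w][:,:2]-o;U=np.c_[P@X,P@Y]
    print(n,len(U),np.percentile(U[:,0],[.5,2,98,99.5]))
    for a in(-260,-220,-180,-140,-100,-80):
        q=U[abs(U[:,0]-a)<8][:,1]
        if len(q)>5: print(a,len(q),np.percentile(q,[2,50,98]).round(1))
```

```text
scene 1289 [-318.39100476 -316.95716137  -82.19452499  -78.71004594]
-260 89 [-28.8  -5.   24.9]
-220 21 [-30.2  26.8  31.3]
-180 62 [-27.3  14.6  30.7]
-140 102 [-28.4   1.4  28.8]
-100 97 [-30.3  -0.1  29.7]
-80 63 [-27.8   0.4  29.2]
top 1410 [-313.88419743 -312.09503492  -79.11455002  -76.08648495]
-260 18 [-27.3 -16.6  -3.9]
-220 36 [-29.1 -21.2 -11.6]
-180 88 [-28.6 -10.6  10.7]
-140 123 [-28.9  -2.6  27.3]
-100 131 [-28.3   0.3  28.2]
-80 104 [-28.2  -1.   29. ]
```

```bash
python3 -m jog '[[[0,0,-0.25],[0,0,0],1],[[0,0,-0.45],[0,0,0],1],[[0,0,-0.55],[0,0,0],1],[[0,0,-0.62],[0,0,0],1],[[0,0,-0.62],[0,0,0],1],[[0,0,-0.62],[0,0,0],1]]'
python3 -m jog '[[[0.15,-0.029,0],[0,0,0],1],[[0.3,-0.057,0],[0,0,0],1],[[0.45,-0.086,0],[0,0,0],1],[[0.6,-0.114,0],[0,0,0],1],[[0.7,-0.134,0],[0,0,0],1],[[0.7,-0.134,0],[0,0,0],1],[[0.7,-0.134,0],[0,0,0],1]]'
```

```text
clock: 6.3
position: [401.0, 69.8, 40.6]
ee_rot: [0.095, 0.995, 0.0, 0.0]
contact_force: [0.0, 0.1, -1.0]
gripper_width: 58.6
grasp_force: 65.0
clock: 7.0
position: [470.1, 56.3, 40.4]
ee_rot: [0.095, 0.995, -0.0, -0.0]
contact_force: [-0.4, -1.1, -1.6]
gripper_width: 58.7
grasp_force: 65.0
```

```bash
python3 -m jog '[[[0,0,-0.01],[0,0,0],1],[[0,0,-0.02],[0,0,0],1],[[0,0,-0.02],[0,0,0],1]]'
python3 -m jog '[[[0.1,-0.019,0],[0,0,0],1],[[0.2,-0.038,0],[0,0,0],1],[[0.24,-0.046,0],[0,0,0],1],[[0.24,-0.046,0],[0,0,0],1],[[0.24,-0.046,0],[0,0,0],1]]'
```

```text
clock: 7.3
position: [470.2, 56.5, 38.3]
ee_rot: [0.095, 0.995, -0.0, -0.0]
contact_force: [-0.1, -0.5, -0.3]
gripper_width: 58.4
grasp_force: 65.1
clock: 7.8
position: [495.0, 51.8, 38.2]
ee_rot: [0.095, 0.995, 0.0, 0.0]
contact_force: [1.1, -0.1, -0.2]
gripper_width: 58.7
grasp_force: 65.1
```

```bash
python3 -m jog '[[[0,0,-0.01],[0,0,0],1],[[0,0,-0.01],[0,0,0],1],[[0,0,-0.01],[0,0,0],1]]'
for i in 1 ; do python3 -m jog '[[[0.02,-0.0038,0],[0,0,0],1],[[0.04,-0.0076,0],[0,0,0],1],[[0.04,-0.0076,0],[0,0,0],1]]' ; done
python3 -m jog '[[[0.02,-0.0038,0],[0,0,0],1],[[0.02,-0.0038,0],[0,0,0],1],[[0.02,-0.0038,0],[0,0,0],1]]'
```

```text
clock: 8.1
position: [494.9, 51.8, 38.2]
ee_rot: [0.095, 0.995, 0.0, 0.001]
contact_force: [0.1, -0.6, 5.4]
gripper_width: 58.8
grasp_force: 65.8
clock: 8.4
position: [497.3, 51.0, 38.2]
ee_rot: [0.095, 0.995, -0.0, -0.001]
contact_force: [-5.1, 0.5, 10.7]
gripper_width: 58.7
grasp_force: 66.3
clock: 8.7
position: [499.1, 50.5, 38.2]
ee_rot: [0.095, 0.995, -0.0, -0.001]
contact_force: [-4.7, 0.6, 10.6]
gripper_width: 58.3
grasp_force: 66.3
```

```bash
python3 -m jog '[[[0.02,-0.0038,0],[0,0,0],1],[[0.02,-0.0038,0],[0,0,0],1],[[0.02,-0.0038,0],[0,0,0],1]]'
python3 -m jog '[[[0.02,-0.0038,0],[0,0,0],1],[[0.02,-0.0038,0],[0,0,0],1],[[0.02,-0.0038,0],[0,0,0],1]]'
```

```text
clock: 9.0
position: [499.2, 50.4, 38.2]
ee_rot: [0.095, 0.995, -0.001, -0.003]
contact_force: [-13.0, 5.4, 15.3]
gripper_width: 58.2
grasp_force: 66.9
clock: 9.3
position: [499.2, 50.3, 38.2]
ee_rot: [0.095, 0.995, -0.001, -0.005]
contact_force: [-17.3, 10.1, 20.2]
gripper_width: 58.1
grasp_force: 67.4
```

The strip stalls at x=499.2 with force rising, and home was predicted at 499.3, so it is against the stop. I'll release it, then square it with shut fingers pushing on the middle of its outer end.

```bash
python3 -m jog '[[[0,0,0.01],[0,0,0],0],[[0,0,0.02],[0,0,0],-1],[[0,0,0.02],[0,0,0],-1],[[0,0,0.02],[0,0,0],-1],[[0,0,0.02],[0,0,0],-1],[[0,0,0.02],[0,0,0],-1],[[0,0,0.2],[0,0,0],-1],[[0,0,0.5],[0,0,0],-1],[[0,0,0.7],[0,0,0],-1],[[0,0,0.7],[0,0,0],-1]]'
python3 -m jog '[[[-0.33,0.063,0],[0,0,0],1],[[-0.66,0.126,0],[0,0,0],1],[[-0.98,0.187,0],[0,0,0],1],[[-0.98,0.187,0],[0,0,0],1],[[-0.98,0.187,0],[0,0,0],1],[[-0.98,0.187,0],[0,0,0],1],[[-0.98,0.187,0],[0,0,0],1]]'
python3 - <<'E'
from h import *
from bench import *
X=np.array([.9823,-.1874]);Y=np.array([.1874,.9823]);o=np.array([651.5,22])
s=read_state();p=s["position"][:2]-o;print("tcp bed",p@X,p@Y,s["position"])
for n in("scene","top"):
    d=get_image(n);C=cloud(d);h=cv2.cvtColor(d["frame"],cv2.COLOR_RGB2HSV)
    w=(C[...,2]>48)&(C[...,2]<66)&(C[...,0]>300)&(C[...,0]<690)&(C[...,1]>-40)&(C[...,1]<140)&(cv2.inRange(h,(8,85,60),(28,255,255))>0)
    P=C[w];print(n,P[:,2].mean());P=P[:,:2]-o;U=np.c_[P@X,P@Y]
    print(len(U),np.percentile(U[:,0],[.5,2,98,99.5]))
    for a in(-200,-160,-120,-80,-40):
        q=U[abs(U[:,0]-a)<8][:,1]
        if len(q)>5: print(a,len(q),np.percentile(q,[2,50,98]).round(1))
    b=d["frame"][170:320,230:420]
    cv2.imwrite(f"pics/{n}2.png",cv2.resize(b,None,fx=4,fy=4,interpolation=cv2.INTER_CUBIC)[:,:,::-1])
E
```

```text
clock: 10.3
position: [506.8, 50.5, 110.2]
ee_rot: [0.095, 0.995, 0.001, 0.003]
contact_force: [0.4, -0.2, 0.6]
gripper_width: 85.7
grasp_force: 0.0
clock: 11.0
position: [407.5, 68.8, 107.1]
ee_rot: [0.095, 0.995, -0.0, 0.0]
contact_force: [0.7, -0.0, -0.2]
gripper_width: 0.2
grasp_force: 0.0
tcp bed -248.4233557283763 0.22257424987798996 [407.52326754  68.77167252 107.11119236]
scene 55.95850250373271
1368 [-217.49900963 -215.17988066   10.02360532   20.15149234]
-200 112 [-29.4   4.9  30.3]
-160 102 [-28.9   1.1  28.9]
-120 95 [-28.4   4.   28.9]
-80 97 [-29.6   0.4  28.6]
-40 92 [-29.8  -0.4  30. ]
top 55.97006898529658
1362 [-207.95674931 -202.18594054    3.28578839   20.12659096]
-200 62 [-28.4 -14.8   0.6]
-160 109 [-28.5  -2.7  23.1]
-120 121 [-28.    0.5  28.9]
-80 121 [-27.5  -0.3  28.3]
-40 121 [-27.5   0.   29.3]
```

View pics/scene2.png

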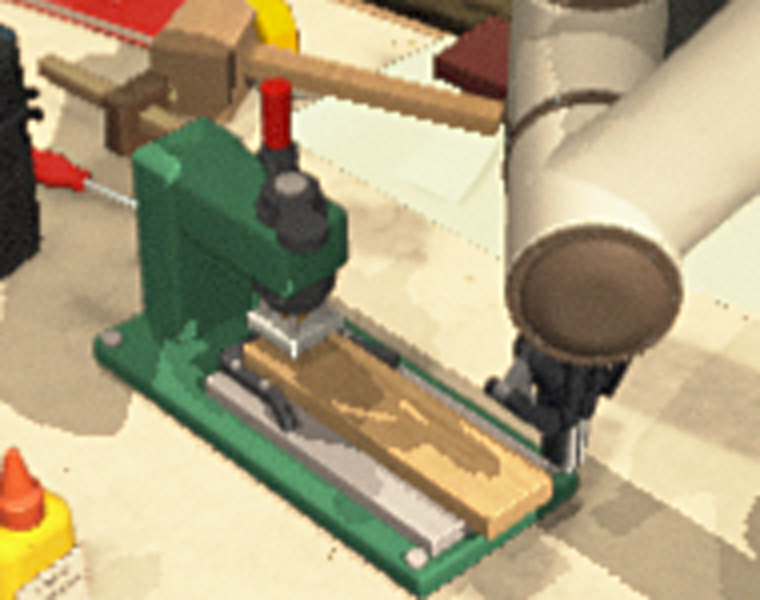

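The strip lies between the guides under the platen, with its outer end at bed x of about −215 as expected. Now the squaring push with shut fingers.

```bash
python3 -m jog '[[[0,0,-0.3],[0,0,0],1],[[0,0,-0.55],[0,0,0],1],[[0,0,-0.61],[0,0,0],1],[[0,0,-0.61],[0,0,0],1]]'
python3 -m jog '[[[0.06,-0.011,0],[0,0,0],1],[[0.12,-0.023,0],[0,0,0],1],[[0.17,-0.032,0],[0,0,0],1],[[0.20,-0.038,0],[0,0,0],1],[[0.20,-0.038,0],[0,0,0],1]]'
python3 -m jog '[[[0.02,-0.004,0],[0,0,0],1],[[0.04,-0.008,0],[0,0,0],1],[[0.04,-0.008,0],[0,0,0],1]]'
```

```text
clock: 11.5
position: [406.5, 68.3, 45.6]
ee_rot: [0.095, 0.995, -0.001, -0.001]
contact_force: [0.3, -0.6, 0.7]
gripper_width: -0.4
grasp_force: 0.0
clock: 12.0
position: [427.4, 64.9, 46.6]
ee_rot: [0.095, 0.995, 0.0, 0.0]
contact_force: [0.9, -0.3, -0.1]
gripper_width: 0.1
grasp_force: 0.0
clock: 12.3
position: [429.4, 63.7, 46.1]
ee_rot: [0.095, 0.995, -0.001, -0.001]
contact_force: [-3.6, 1.8, 3.4]
gripper_width: 0.1
grasp_force: 2.1
```

```bash
python3 -m jog '[[[0.02,-0.004,0],[0,0,0],1],[[0.04,-0.008,0],[0,0,0],1],[[0.04,-0.008,0],[0,0,0],1]]'
python3 -m jog '[[[0.02,-0.004,0],[0,0,0],1],[[0.03,-0.006,0],[0,0,0],1],[[0.03,-0.006,0],[0,0,0],1]]'
```

```text
clock: 12.6
position: [429.4, 62.6, 45.7]
ee_rot: [0.096, 0.995, -0.002, -0.005]
contact_force: [-16.6, 10.5, 11.5]
gripper_width: 0.2
grasp_force: 9.2
clock: 12.9
position: [429.5, 62.2, 45.6]
ee_rot: [0.096, 0.995, -0.002, -0.008]
contact_force: [-26.9, 19.0, 20.3]
gripper_width: -0.1
grasp_force: 15.1
```

It doesn't move under 33 N, so the strip is fully home. Next I back off, rise and go above the knob.

```bash
python3 -m jog '[[[-0.1,0.019,0],[0,0,0],1],[[-0.3,0.057,0],[0,0,0],1],[[-0.3,0.057,0.3],[0,0,0],1],[[-0.3,0.057,0.65],[0,0,0],1],[[-0.3,0.057,1.0],[0,0,0],1]]'
python3 -m jog '[[[0,0,0.35],[0,0,0],-1],[[0,0,0.7],[0,0,0],-1],[[0,0,1.0],[0,0,0],-1],[[0,0,1.0],[0,0,0],-1]]'
python3 -m jog '[[[0.3,-0.09,0.16],[0,0,0],-1],[[0.6,-0.18,0.16],[0,0,0],-1],[[0.93,-0.27,0.16],[0,0,0],-1]]'
python3 -m jog '[[[0.3,-0.09,0],[0,0,0],-1],[[0.6,-0.18,0],[0,0,0],-1],[[0.93,-0.27,0],[0,0,0],-1]]'
python3 -m jog '[[[0.3,-0.09,0],[0,0,0],-1],[[0.6,-0.18,0],[0,0,0],-1],[[0.93,-0.27,0],[0,0,0],-1],[[0.93,-0.27,0],[0,0,0],-1],[[0.93,-0.27,0],[0,0,0],-1]]'
python3 - <<'E'
from bench import *
import cv2,numpy as np
s=read_state();print(s["position"],s["joints"])
a=get_image("top")["frame"][150:300,270:420];b=get_image("scene")["frame"][130:280,230:380]
cv2.imwrite("pics/k1.png",cv2.resize(np.hstack([a,b]),(800,400),interpolation=cv2.INTER_CUBIC)[:,:,::-1])
E
```

```text
clock: 13.4
position: [407.7, 68.4, 147.5]
ee_rot: [0.095, 0.996, -0.0, 0.0]
contact_force: [0.9, 0.6, -0.1]
gripper_width: 0.3
grasp_force: 0.0
clock: 13.8
position: [410.4, 69.4, 250.8]
ee_rot: [0.095, 0.995, 0.003, 0.005]
contact_force: [0.3, 0.6, 0.1]
gripper_width: 58.3
grasp_force: 0.0
clock: 14.1
position: [501.7, 41.1, 262.4]
ee_rot: [0.095, 0.995, 0.0, 0.001]
contact_force: [0.9, 1.0, -0.2]
gripper_width: 85.3
grasp_force: 0.0
clock: 14.4
position: [594.7, 13.7, 261.2]
ee_rot: [0.095, 0.995, -0.0, -0.0]
contact_force: [-0.3, 0.7, 0.4]
gripper_width: 85.2
grasp_force: 0.0
clock: 14.9
position: [686.6, -12.9, 260.0]
ee_rot: [0.096, 0.995, -0.0, -0.001]
contact_force: [-0.8, 0.5, 0.5]
gripper_width: 85.5
grasp_force: 0.0
[686.63108278 -12.93594597 260.03331779] [ 2.15889264e-01  4.78528672e-01  2.28728042e-01 -2.66327218e-04
 -1.32401333e+00 -1.97791462e+00]
```

View pics/k1.png

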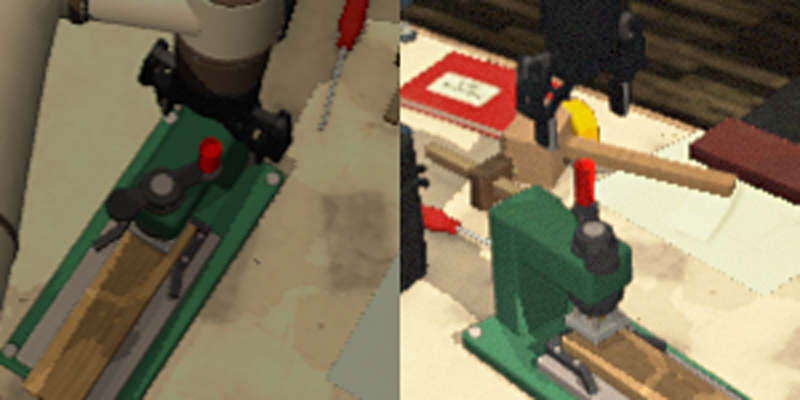

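The open gripper stands above the red knob, which is at (209,155) in the left half and (585,180) in the right half. Descending and gripping.

```bash
python3 -m jog '[[[0,0,-0.2],[0,0,0],-1],[[0,0,-0.4],[0,0,0],-1],[[0,0,-0.55],[0,0,0],-1],[[0,0,-0.62],[0,0,0],-1],[[0,0,-0.62],[0,0,0],-1]]'
python3 -m jog '[[[0,0,0],[0,0,0],0.3],[[0,0,0],[0,0,0],1],[[0,0,0],[0,0,0],1],[[0,0,0],[0,0,0],1],[[0,0,0],[0,0,0],1],[[0,0,0],[0,0,0],1],[[0,0,0],[0,0,0],1],[[0,0,0],[0,0,0],1],[[0,0,0],[0,0,0],1]]'
```

```text
clock: 15.5
position: [685.7, -12.3, 200.0]
ee_rot: [0.095, 0.996, -0.0, -0.001]
contact_force: [-0.2, 0.2, 1.1]
gripper_width: 85.2
grasp_force: 0.0
clock: 16.4
position: [686.8, -12.8, 200.9]
ee_rot: [0.095, 0.995, -0.0, 0.0]
contact_force: [-0.8, -1.1, 5.0]
gripper_width: 20.7
grasp_force: 58.6
```

Run:
```python
import numpy as np
t=np.radians(-44.4)
P=lambda f:0.5*np.array([np.cos(t-np.radians(f)),np.sin(t-np.radians(f))])
b=P(0);print("A",[(P(f)-b).round(3).tolist() for f in range(10,121,10)])
for s in range(120,400,10): print(s,[(P(s+f)-P(s)).round(3).tolist() for f in(5,10)])
```

```text
A [[-0.066, -0.057], [-0.141, -0.101], [-0.223, -0.132], [-0.308, -0.148], [-0.396, -0.149], [-0.482, -0.134], [-0.564, -0.106], [-0.64, -0.063], [-0.707, -0.007], [-0.764, 0.059], [-0.808, 0.134], [-0.839, 0.215]]
120 [[-0.01, 0.042], [-0.016, 0.086]]
130 [[-0.002, 0.044], [-0.001, 0.087]]
140 [[0.005, 0.043], [0.014, 0.086]]
150 [[0.013, 0.042], [0.029, 0.082]]
160 [[0.02, 0.039], [0.043, 0.076]]
170 [[0.026, 0.035], [0.055, 0.067]]
180 [[0.032, 0.03], [0.066, 0.057]]
190 [[0.037, 0.024], [0.075, 0.044]]
200 [[0.04, 0.017], [0.082, 0.031]]
210 [[0.042, 0.01], [0.086, 0.016]]
220 [[0.044, 0.002], [0.087, 0.001]]
230 [[0.043, -0.005], [0.086, -0.014]]
240 [[0.042, -0.013], [0.082, -0.029]]
250 [[0.039, -0.02], [0.076, -0.043]]
260 [[0.035, -0.026], [0.067, -0.055]]
270 [[0.03, -0.032], [0.057, -0.066]]
280 [[0.024, -0.037], [0.044, -0.075]]
290 [[0.017, -0.04], [0.031, -0.082]]
300 [[0.01, -0.042], [0.016, -0.086]]
310 [[0.002, -0.044], [0.001, -0.087]]
320 [[-0.005, -0.043], [-0.014, -0.086]]
330 [[-0.013, -0.042], [-0.029, -0.082]]
340 [[-0.02, -0.039], [-0.043, -0.076]]
350 [[-0.026, -0.035], [-0.055, -0.067]]
360 [[-0.032, -0.03], [-0.066, -0.057]]
370 [[-0.037, -0.024], [-0.075, -0.044]]
380 [[-0.04, -0.017], [-0.082, -0.031]]
390 [[-0.042, -0.01], [-0.086, -0.016]]
```

```bash
python3 -m jog '[[[-0.066,-0.057,0],[0,0,0],1],[[-0.141,-0.101,0],[0,0,0],1]]'
python3 -m jog '[[[-0.082,-0.031,0],[0,0,0],1],[[-0.167,-0.047,0],[0,0,0],1],[[-0.255,-0.048,0],[0,0,0],1],[[-0.341,-0.033,0],[0,0,0],1]]'
python3 - <<'E'
from bench import *
import numpy as np
s=read_state();p=s["position"][:2]-[651.3,22];print(p,np.hypot(*p),np.degrees(np.arctan2(p[1],p[0])),s["contact_force"],s["gripper_width"])
E
```

```text
clock: 16.6
position: [676.2, -21.4, 201.0]
ee_rot: [0.094, 0.996, 0.002, 0.005]
contact_force: [7.6, 2.7, 0.5]
gripper_width: 20.8
grasp_force: 58.6
clock: 17.0
position: [641.1, -27.8, 200.9]
ee_rot: [0.095, 0.995, -0.001, 0.004]
contact_force: [5.7, -5.6, 0.7]
gripper_width: 20.4
grasp_force: 58.8
[-10.22531654 -49.76125047] 50.80097584819636 -101.6119306057521 [ 5.72484789 -5.64431297  0.65314599] 20.4101374272164
```

```bash
cat > st.py <<'E'
from bench import *
import numpy as np
s=read_state();p=s["position"][:2]-[651.3,22];a=np.arctan2(p[1],p[0]);f=s["contact_force"]
print("PHI %.1f r %.1f drag %.1f radial %.1f w %.1f"%((-44.4-np.degrees(a))%360,np.hypot(*p),f[1]*np.cos(a)-f[0]*np.sin(a),f[0]*np.cos(a)+f[1]*np.sin(a),s["gripper_width"]))
E
python3 -m jog '[[[-0.082,0.028,0],[0,0,0],1],[[-0.158,0.071,0],[0,0,0],1],[[-0.225,0.127,0],[0,0,0],1],[[-0.282,0.193,0],[0,0,0],1],[[-0.326,0.268,0],[0,0,0],1],[[-0.357,0.349,0],[0,0,0],1]]' >/dev/null; python3 st.py
python3 -m jog '[[[-0.01,0.042,0],[0,0,0],1],[[-0.016,0.086,0],[0,0,0],1]]'>/dev/null; python3 st.py
python3 -m jog '[[[-0.002,0.044,0],[0,0,0],1],[[-0.001,0.087,0],[0,0,0],1]]'>/dev/null; python3 st.py
python3 -m jog '[[[0.005,0.043,0],[0,0,0],1],[[0.014,0.086,0],[0,0,0],1]]'>/dev/null; python3 st.py
```

```text
PHI 117.8 r 51.3 drag 8.5 radial 1.0 w 20.2
PHI 127.9 r 51.2 drag 7.8 radial 1.3 w 20.6
PHI 137.5 r 51.1 drag 7.1 radial 1.8 w 20.7
PHI 147.2 r 51.0 drag 7.2 radial 1.3 w 20.6
```

```bash
python3 -m jog '[[[0.013,0.042,0],[0,0,0],1],[[0.029,0.082,0],[0,0,0],1]]'>/dev/null; python3 st.py
python3 -m jog '[[[0.02,0.039,0],[0,0,0],1],[[0.043,0.076,0],[0,0,0],1]]'>/dev/null; python3 st.py
python3 -m jog '[[[0.026,0.035,0],[0,0,0],1],[[0.055,0.067,0],[0,0,0],1]]'>/dev/null; python3 st.py
python3 -m jog '[[[0.032,0.03,0],[0,0,0],1],[[0.066,0.057,0],[0,0,0],1]]'>/dev/null; python3 st.py
python3 -m jog '[[[0.037,0.024,0],[0,0,0],1],[[0.075,0.044,0],[0,0,0],1]]'>/dev/null; python3 st.py
python3 -m jog '[[[0.04,0.017,0],[0,0,0],1],[[0.082,0.031,0],[0,0,0],1]]'>/dev/null; python3 st.py
```

```text
PHI 157.0 r 50.8 drag 7.1 radial 0.5 w 20.6
PHI 166.8 r 50.6 drag 8.3 radial 0.1 w 20.5
PHI 176.6 r 50.4 drag 6.9 radial 0.6 w 20.2
PHI 186.5 r 50.2 drag 7.4 radial -0.2 w 20.3
PHI 196.5 r 49.9 drag 7.3 radial 0.1 w 20.3
PHI 206.6 r 49.7 drag 7.8 radial -0.3 w 20.7
```

```bash
python3 -m jog '[[[0.042,0.01,0],[0,0,0],1],[[0.086,0.016,0],[0,0,0],1]]'>/dev/null; python3 st.py
python3 -m jog '[[[0.044,0.002,0],[0,0,0],1],[[0.087,0.001,0],[0,0,0],1]]'>/dev/null; python3 st.py
python3 -m jog '[[[0.043,-0.005,0],[0,0,0],1],[[0.086,-0.014,0],[0,0,0],1]]'>/dev/null; python3 st.py
python3 -m jog '[[[0.042,-0.013,0],[0,0,0],1],[[0.082,-0.029,0],[0,0,0],1]]'>/dev/null; python3 st.py
```

```text
PHI 216.8 r 49.5 drag 7.3 radial -0.5 w 20.6
PHI 226.9 r 49.3 drag 8.0 radial -1.3 w 20.5
PHI 237.0 r 49.1 drag 7.3 radial -1.7 w 20.5
PHI 247.1 r 49.0 drag 8.3 radial -2.3 w 20.5
```

```bash
python3 -m jog '[[[0.039,-0.02,0],[0,0,0],1],[[0.076,-0.043,0],[0,0,0],1]]'>/dev/null; python3 st.py
python3 -m jog '[[[0.035,-0.026,0],[0,0,0],1],[[0.067,-0.055,0],[0,0,0],1]]'>/dev/null; python3 st.py
python3 -m jog '[[[0.03,-0.032,0],[0,0,0],1],[[0.057,-0.066,0],[0,0,0],1]]'>/dev/null; python3 st.py
```

```text
PHI 257.2 r 48.8 drag 7.4 radial -3.0 w 20.5
PHI 267.2 r 48.8 drag 7.4 radial -3.2 w 20.3
PHI 277.2 r 48.7 drag 7.5 radial -3.5 w 20.8
```

```bash
python3 -m jog '[[[0.024,-0.037,0],[0,0,0],1],[[0.044,-0.075,0],[0,0,0],1]]'>/dev/null; python3 st.py
python3 -m jog '[[[0.017,-0.04,0],[0,0,0],1],[[0.031,-0.082,0],[0,0,0],1]]'>/dev/null; python3 st.py
python3 -m jog '[[[0.01,-0.042,0],[0,0,0],1],[[0.016,-0.086,0],[0,0,0],1]]'>/dev/null; python3 st.py
python3 -m jog '[[[0.002,-0.044,0],[0,0,0],1],[[0.001,-0.087,0],[0,0,0],1]]'>/dev/null; python3 st.py
```

```text
PHI 287.1 r 48.7 drag 7.7 radial -3.6 w 20.5
PHI 297.1 r 48.8 drag 7.7 radial -3.0 w 20.6
PHI 307.0 r 48.8 drag 8.2 radial -4.3 w 20.7
PHI 316.7 r 49.0 drag 7.4 radial -3.9 w 20.0
```

```bash
python3 -m jog '[[[-0.005,-0.043,0],[0,0,0],1],[[-0.014,-0.086,0],[0,0,0],1]]'>/dev/null; python3 st.py
python3 -m jog '[[[-0.013,-0.042,0],[0,0,0],1],[[-0.029,-0.082,0],[0,0,0],1]]'>/dev/null; python3 st.py
python3 -m jog '[[[-0.02,-0.039,0],[0,0,0],1],[[-0.043,-0.076,0],[0,0,0],1]]'>/dev/null; python3 st.py
```

```text
PHI 326.5 r 49.1 drag 7.0 radial -3.2 w 20.9
PHI 336.2 r 49.3 drag 6.4 radial -2.4 w 20.8
PHI 346.0 r 49.4 drag 7.9 radial -1.0 w 20.4
```

Run:
```python
from bench import *
import cv2,numpy as np
d=get_image("scene");b=d["frame"][170:290,250:400]
cv2.imwrite("pics/p1.png",cv2.resize(b,None,fx=5,fy=5,interpolation=cv2.INTER_CUBIC)[:,:,::-1])
```

```text
(no output)
```

View pics/p1.png

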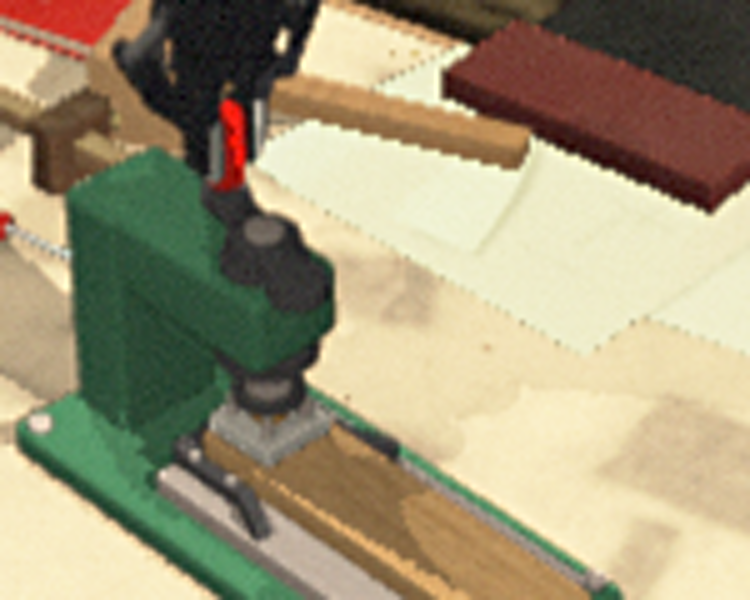

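The platen at (270,435) is now very near the strip, and the ram is visibly extended. There is still no rise in drag, so I continue.

```bash
python3 -m jog '[[[-0.026,-0.035,0],[0,0,0],1],[[-0.055,-0.067,0],[0,0,0],1]]'>/dev/null; python3 st.py
python3 -m jog '[[[-0.032,-0.03,0],[0,0,0],1],[[-0.066,-0.057,0],[0,0,0],1]]'>/dev/null; python3 st.py
```

```text
PHI 353.5 r 49.6 drag 13.2 radial -0.3 w 20.0
PHI 2.9 r 49.8 drag 12.5 radial 1.9 w 21.0
```

Contact began at a reading of about 347–349°. Drag went from 7.5 to 13 N and stayed there. With the refined circle centre, half a turn further is a reading of about 166°.

Run:
```python
import numpy as np
t=np.radians(-44.4)
P=lambda f:0.5*np.array([np.cos(t-np.radians(f)),np.sin(t-np.radians(f))])
print([(P(f)-P(370)).round(3).tolist() for f in range(380,511,10)])
print([(P(f)-P(510)).round(3).tolist() for f in range(515,546,5)])
```

```text
[[-0.075, -0.044], [-0.157, -0.075], [-0.242, -0.091], [-0.329, -0.092], [-0.415, -0.078], [-0.498, -0.049], [-0.574, -0.006], [-0.641, 0.049], [-0.698, 0.115], [-0.742, 0.191], [-0.773, 0.272], [-0.789, 0.358], [-0.79, 0.445], [-0.775, 0.531]]
[[0.013, 0.042], [0.029, 0.082], [0.049, 0.121], [0.072, 0.158], [0.098, 0.193], [0.127, 0.225], [0.159, 0.255]]
```

```bash
python3 -m jog '[[[-0.075,-0.044,0],[0,0,0],1],[[-0.157,-0.075,0],[0,0,0],1],[[-0.242,-0.091,0],[0,0,0],1],[[-0.329,-0.092,0],[0,0,0],1]]'; python3 st.py
python3 -m jog '[[[-0.086,0.014,0],[0,0,0],1],[[-0.169,0.043,0],[0,0,0],1],[[-0.245,0.086,0],[0,0,0],1],[[-0.312,0.141,0],[0,0,0],1],[[-0.369,0.207,0],[0,0,0],1],[[-0.413,0.283,0],[0,0,0],1],[[-0.444,0.364,0],[0,0,0],1],[[-0.46,0.45,0],[0,0,0],1],[[-0.461,0.537,0],[0,0,0],1],[[-0.446,0.623,0],[0,0,0],1]]' ; python3 st.py
```

```text
clock: 23.05
position: [652.8, -28.5, 201.0]
ee_rot: [0.095, 0.995, 0.0, 0.007]
contact_force: [13.3, -5.8, -2.5]
gripper_width: 20.5
grasp_force: 59.2
PHI 43.9 r 50.5 drag 13.1 radial 6.2 w 20.5
clock: 24.05
position: [600.9, 30.2, 200.9]
ee_rot: [0.096, 0.995, -0.004, -0.002]
contact_force: [-2.9, -12.4, 5.4]
gripper_width: 20.8
grasp_force: 60.2
PHI 144.9 r 51.1 drag 12.7 radial 0.9 w 20.8
```

```bash
python3 -m jog '[[[0.013,0.042,0],[0,0,0],1],[[0.029,0.082,0],[0,0,0],1],[[0.049,0.121,0],[0,0,0],1],[[0.065,0.148,0],[0,0,0],1],[[0.065,0.148,0],[0,0,0],1]]'; python3 st.py
```

```text
clock: 24.55
position: [606.2, 45.3, 200.8]
ee_rot: [0.096, 0.995, -0.004, -0.003]
contact_force: [-6.0, -11.1, 8.1]
gripper_width: 20.6
grasp_force: 60.4
PHI 163.0 r 50.7 drag 12.6 radial 0.2 w 20.6
```

```bash
python3 -m jog '[[[0.01,0.02,0],[0,0,0],1],[[0.01,0.02,0],[0,0,0],1]]' >/dev/null; python3 st.py
python3 -m jog '[[[-0.01,-0.02,0],[0,0,0],1],[[-0.02,-0.035,0],[0,0,0],1],[[-0.02,-0.035,0],[0,0,0],1]]'; python3 st.py
```

```text
PHI 165.2 r 50.7 drag 13.1 radial -0.3 w 20.3
clock: 25.05
position: [607.2, 46.8, 200.9]
ee_rot: [0.095, 0.995, -0.001, -0.001]
contact_force: [-2.7, -3.3, 5.3]
gripper_width: 20.6
grasp_force: 60.1
PHI 164.9 r 50.6 drag 4.3 radial 0.7 w 20.6
```

Now at half a turn past contact with the load relieved. I'll open, rise straight up and move clear.

```bash
python3 -m jog '[[[0,0,0],[0,0,0],0],[[0,0,0],[0,0,0],-1],[[0,0,0],[0,0,0],-1],[[0,0,0],[0,0,0],-1],[[0,0,0],[0,0,0],-1],[[0,0,0],[0,0,0],-1],[[0,0,0.2],[0,0,0],-1],[[0,0,0.5],[0,0,0],-1],[[0,0,0.8],[0,0,0],-1],[[0,0,1.0],[0,0,0],-1],[[0,0,1.0],[0,0,0],-1]]'
python3 -m jog '[[[-0.3,0,0.1],[0,0,0],-1],[[-0.6,0,0.2],[0,0,0],-1],[[-1,0,0.3],[0,0,0],-1],[[-1,0,0.3],[0,0,0],-1]]'
python3 -m jog '[[[-0.2,-0.3,0],[0,0,0],-1],[[-0.4,-0.6,0],[0,0,0],-1],[[-0.7,-1,0],[0,0,0],-1],[[-0.7,-1,0],[0,0,0],-1],[[-0.7,-1,0],[0,0,0],-1]]'
python3 - <<'E'
from h import *
from bench import *
X=np.array([.9823,-.1874]);Y=np.array([.1874,.9823]);o=np.array([651.5,22])
for n in("scene","top"):
    d=get_image(n);C=cloud(d);h=cv2.cvtColor(d["frame"],cv2.COLOR_RGB2HSV)
    w=(C[...,2]>48)&(C[...,2]<66)&(C[...,0]>300)&(C[...,0]<690)&(C[...,1]>-40)&(C[...,1]<140)&(cv2.inRange(h,(8,85,60),(28,255,255))>0)
    P=C[w][:,:2]-o;U=np.c_[P@X,P@Y];print(n,np.percentile(U[:,0],[.5,2,98]),np.percentile(U[:,1],[2,98]))
    r=cv2.inRange(h,(0,150,80),(6,255,255))|cv2.inRange(h,(172,150,80),(180,255,255))
    Q=C[(r>0)&(C[...,2]>229)&(abs(C[...,0]-651)<90)&(abs(C[...,1]-22)<90)];q=np.median(Q,0);print("knob",q,np.degrees(np.arctan2(q[1]-21.5,q[0]-650)))
    np.savez(f"pics/{n}9.npz",**d)
d=np.load("pics/scene9.npz");cv2.imwrite("pics/f.png",cv2.resize(d["frame"][170:320,230:420],None,fx=4,fy=4,interpolation=cv2.INTER_CUBIC)[:,:,::-1])
E
```

```text
clock: 26.15
position: [609.6, 48.3, 304.2]
ee_rot: [0.095, 0.995, 0.001, 0.004]
contact_force: [-0.3, -0.5, 0.1]
gripper_width: 85.6
grasp_force: 0.0
clock: 26.55
position: [504.9, 47.7, 331.9]
ee_rot: [0.094, 0.996, 0.001, 0.001]
contact_force: [0.7, -0.5, 0.8]
gripper_width: 85.0
grasp_force: 0.0
clock: 27.05
position: [437.7, -52.6, 329.9]
ee_rot: [0.096, 0.995, 0.0, -0.0]
contact_force: [1.0, 0.3, -0.3]
gripper_width: 85.6
grasp_force: 0.0
scene [-218.14401645 -215.45818255    1.9045339 ] [-31.32038155  29.92961279]
knob [603.51179281  51.66217131 235.49991279] 147.02395289851893
top [-214.29663806 -213.25981326 -135.82472278] [-28.37284122  28.29382626]
knob [612.17290812  52.71359329 235.85292751] 140.47174309300684
```

View pics/f.png

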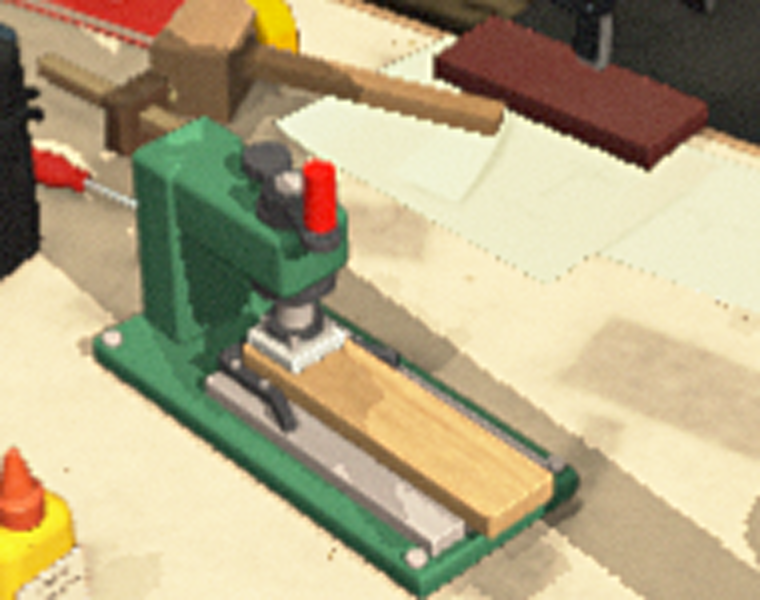

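The platen sits on the strip with the ram extended and the knob turned round to (320,195). The strip end is still home, the bottle is undisturbed and the arm is clear.

```bash
python3 -c "from bench import *;print(job_done())"
```

```text
the job is handed in; nothing more can be done
None
```

The job is handed in at about 27 s: the strip is home against the end stop, clamped about half a turn past contact (contact judged from crank drag, to within roughly 10°), with the arm clear and the glue bottle and block plane never approached.

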